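# Wedge the chopping board tight and sweep off the shells

### The arm

A 7-joint arm with a two-finger parallel gripper is mounted at the origin on a cart in front of the work surface, level with it; the furniture and walls round the work are solid. World frame = base frame: x ahead of the robot, y to its left, z up, the work surface at z = 0. Lengths are in mm, angles in rad, forces in N, time in s.
With the tool pointing down it reaches from about 400 to 750 mm from the base axis. Payload 19.5 kg.
Tool frame: the origin (TCP) lies on the mounting face of the last link; the fingertips stand 173 mm ahead of it and the grasp point (between the pads) lies 155 mm ahead of it; z points along the fingers, y is the line along which they close (so a half turn about z gives the same grasp; the last joint's range is limited). The gripper opens to 85 mm and grips with 20 to 120 N. Pads are 22 mm wide; open, the fingers measure 114 mm over their backs; the gripper's body (76 mm by 85 mm) begins 54 mm behind the grasp point. The pads swing forward as they close: fully open they stand 13 mm farther back than shut.
Start: joints at [-1.215, 0.707, -0.028, 1.485, 0.022, 0.951, -0.075], TCP at [222.743, 530.096, 404.668] pointing down, gripper open.
Joint ranges: [-2.71, 2.71], [-0.32, 2.16], [-1.57, 1.52], [0, 2.45], [-1.46, 4.6], [0, 2.02], [-2.83, 2.83]. Speed limits (rad/s): [1.89, 1.89, 2.57, 2.57, 3.01, 3.01, 3.01].

### API

Orientations are given as a unit quaternion [w, x, y, z].
In Python, from cell import * gives the robot as it stands.
- The arm moves only by the tool arm_command, never from a script. Its argument "steps" is a list of rows, each an object with "linear": the shift along the tool's x, y, z scaled (see below), a list of three; "rotation": the turn, a rotation vector about the tool's x, y, z scaled (see below), a list of three; "jaw": the closure, from -1 (fully open) to 1 (shut). A call has 1 to 20 rows; each row shifts and turns the commanded pose from where the row before left it, along the tool's axes as they then stand; what a row does not reach is not made up. The controller multiplies each number of a shift by 500 mm and each number of a turn by 180 degrees. A row lasts 1/8 s, in which the tool goes at most 62.5 mm and 10.7 degrees, less where a joint would pass 70% of its speed; a pose out of reach is approached as far as the arm can. A call with a number of a shift or a turn outside -1 to 1 is refused whole. A call with a gripper value outside its range is refused whole. The fingers move at their own pace and stop on an object; "squeeze" is the grip in N (left out, the last holds). Time passes only in rows, so rows that do not move let the fingers close. It gives the time, the measured TCP pose, the force, the opening and the grip force at its end, in the units of the state.
- read_state(): the state, without advancing time (a new reading comes with each control period).
- grab_frame(name): name is "scene" or "side" or "wrist"; returns the picture (420x560x3 uint8, red, green, blue); there is no depth.
- camera_model(name): a dict with "K" (3x3 intrinsics, pixels), "T" (4x4, takes a point from camera to world coordinates); the wrist camera has in their place "mount" (4x4, takes a point from camera to tool coordinates, whose origin is the TCP and whose axes are the flange's). Camera axes: x right, y down, z forward; pixel columns grow to the right and rows downward; lengths in mm; the calibration is good to about 2 mm. A picture is of the moment at which its call begins: read the wrist's pose just before it. camera_model takes no time and is no camera call.
- sign_off(): hands the job in; it is judged then, once.
The state is a dict: "time": time; "joint_pos": joint angles; "joint_velocities": joint speeds; "joint_efforts": joint torques, N m; "tool_pos": TCP position; "tcp_rot": TCP orientation; "wrist_force": force on the tool from outside, world axes, zero at the start; "moment": the same for the moment, N m; "opening": opening from 0.0 (shut) to 1.0 (fully open); "grip_force": force on a finger pad.
Only numpy, scipy, OpenCV 4.12 (cv2) and the standard library are available. Lean on these libraries where they do the work, as an engineer would, in place of code of your own. Each camera call takes 0.05 s, during which the arm holds its last target. There are 200 camera calls.

### The job

The chopping board lies loose in the wooden holder. Pick up the wooden scraper block by its grip and with it tap the wedge forward into its slot in short strokes, drawing the block clear between them (not in one push), until the wedge stops moving forward and the board is pressed against the fence; then, with the same block, sweep the three nutshell halves along the board and over its end into the trough, and stand the block upright on the bare table. Never touch the wedge or the shells with the gripper itself, and leave the tin, the mug and the apple where they are.

Things in the scene. Friction and masses are not known exactly. Their poses are not given: they have to be found in the camera images.
- holder: Wooden board holder fixed to the table, about 400 x 230 mm. Origin on the table top under the centre of the seated board; +x is the direction in which the wedge is driven and the shells are swept, +y to the left of that, z up. A 10 mm base carries the board; a 10 mm tongue (y 45 to 145 mm) runs back to x = -215 mm under the wedge.
- fence (a point): Middle of the fence's inner face. The fence runs along x from -95 to 95 mm of the holder, inner face at y = -65 mm, top 26 mm above the table.
- rail_rear (a point): Rear inner corner, at the top, of the slanted rail left of the board, 40 mm high. Its inner face runs from here (x = -108, y = 107 mm of the holder) to x = 48, y = 75 mm, so that the slot between rail and board narrows forward.
- trough (a point): Centre of the open trough's floor, 4 mm above the table; x = 142 mm of the holder. Inside x from 109 to 175 mm, y from -75 to 75 mm, outer walls 40 mm high. Between board and trough is only the end stop, x from 97 to 109 mm, top at 26 mm, 4 mm lower than the board's top.
- board: Loose wooden chopping board 190 x 130 x 20 mm, 0.35 kg, long side along x, on the holder's base: its top is 30 mm above the table. Origin at the centre of its underside, axes as the holder's. It starts 4 to 9 mm off the fence; pressed against it its origin is at y = 0 of the holder. Its end may be up to 8 mm short of the end stop.
- wedge: Loose wooden wedge 150 x 26 mm high, 48 mm wide at the rear (struck) end, 18 mm at the thin end, already in the slot. Origin under mid length; +x to the thin end; straight side y = -16.5 mm, slanted side (1 in 5) on +y. Home, it jams near x = -65, y = 81 mm of the holder, rear end at x = -140 mm, behind board and rail; it starts 55 to 70 mm short. Takes 5 to 20 N, does not spring back.
- wedge_head (a point): Centre of the wedge's flat rear end face, which is 48 mm wide and 26 mm high; 23 mm above the table.
- block: Loose wooden scraper block, 0.25 kg, standing on the table. Body 40 mm thick (its x) x 120 mm wide (its y) x 50 mm high; on top in the middle a grip 26 mm thick (x), 70 mm wide (y), from 50 to 100 mm height. Origin at the centre of its underside. Its two 120 x 50 mm faces (normal to its x) tap and sweep. It may stand where the tin or mug otherwise would.
- shell_1: Nutshell half number 1, a dark brown dome 33 mm across and 16 mm high, 12 g, lying flat side down on the board. Origin at the centre of its flat underside.
- shell_2: Nutshell half number 2, a dark brown dome 33 mm across and 16 mm high, 12 g, lying flat side down on the board. Origin at the centre of its flat underside.
- shell_3: Nutshell half number 3, a dark brown dome 33 mm across and 16 mm high, 12 g, lying flat side down on the board. Origin at the centre of its flat underside.
- tin: Bystander: food tin, 57 mm across, 72 mm high; origin at the centre of its underside.
- mug: Bystander: mug, 79 x 114 x 96 mm with its handle; origin at the centre of its underside.
- apple: Bystander: apple, 72 mm; origin at its underside.
Not all that is in view belongs to the job. Of the things like the wedge, leave any that is black, purple or yellow; of the rest the larger one is meant.

How it is judged:
By the outcome, as a careful person would: the job done as asked, in the order asked, and still so for the second after the job is handed in, with the robot touching nothing.
It also fails if it takes over 67 s, if anything falls off the work surface, if the arm or the gripper's body presses on something with over 40 N, if the wrist force passes 120 N, or if a joint passes its speed limit or range.

## Working session

There is one attempt and no reset: what is moved stays moved. The work goes in short steps, Python scripts to look and compute and a tool call to move; the robot and the scene stay as the last step left them, time stands still between calls to the robot, and variables do not carry over. Pictures are saved under pics/ and viewed, at most 10 in all, crops included, and the job is handed in when it is done.

Besides the shell and the picture viewer there is one more tool, called after ">>>" as a command line: name --argument value ..., lists and objects as JSON in quotes. arm_command: Moves the arm, as the interface text tells. Its arguments: {"type":"object","properties":{"steps":{"type":"array"},"squeeze":{"type":"number"}},"required":["steps"]}

```bash
mkdir -p pics; ls
python3 - <<'E'
from cell import *
import cv2
print(read_state())
for n in ("scene","side"):
    f=grab_frame(n); cv2.imwrite(f"pics/{n}0.png",cv2.cvtColor(f,cv2.COLOR_RGB2BGR)); print(n,camera_model(n))
print(camera_model("wrist"))
E
```

```text
pics
{'time': 0.0, 'joint_pos': array([-1.21469043,  0.70711099, -0.02763133,  1.48499024,  0.02202712,
        0.95089847, -0.07547388]), 'joint_velocities': array([-0.00216532,  0.00066641,  0.00040518,  0.00012323,  0.00115166,
       -0.00025735, -0.00028022]), 'joint_efforts': array([-7.10166678e-04, -8.83202362e+01,  1.23420808e+00, -2.36167198e+01,
        1.68011931e-02,  6.49592650e-03, -8.91607215e-06]), 'tool_pos': array([222.71866532, 530.03812171, 404.2247056 ]), 'tcp_rot': array([-8.52728672e-05,  1.97568144e-01,  9.80289000e-01, -5.45263817e-04]), 'wrist_force': array([-0.37791111, -0.00487731,  0.09851005]), 'moment': array([ 0.00889845,  0.03038772, -0.0403943 ]), 'grip_force': 0.0, 'opening': 1.0015410400640783}
scene {'K': array([[379.06350634,   0.        , 278.246166  ],
       [  0.        , 379.06350634, 206.51398181],
       [  0.        ,   0.        ,   1.        ]]), 'T': array([[-7.03292629e-01, -2.87919664e-01,  6.49985957e-01,
        -3.75325187e+02],
       [-7.10889683e-01,  2.79797401e-01, -6.45251326e-01,
         8.13133847e+02],
       [ 3.9161629
[... 478 characters left out ...]
1.18621056e+03],
       [ 1.24078810e-02, -8.01349918e-01, -5.98067181e-01,
         1.00317431e+03],
       [ 0.00000000e+00,  0.00000000e+00,  0.00000000e+00,
         1.00000000e+00]])}
{'K': array([[313.73514369,   0.        , 276.41632733],
       [  0.        , 313.73514369, 201.00266729],
       [  0.        ,   0.        ,   1.        ]]), 'mount': array([[ 7.57679322e-04, -9.51638076e-01, -3.07220439e-01,
         7.94442787e+01],
       [ 9.99999693e-01,  7.82359742e-04,  4.28219207e-05,
         6.84029639e-01],
       [ 1.99605933e-04, -3.07220377e-01,  9.51638377e-01,
         2.98497612e+01],
       [ 0.00000000e+00,  0.00000000e+00,  0.00000000e+00,
         1.00000000e+00]])}
```

View pics/scene0.png

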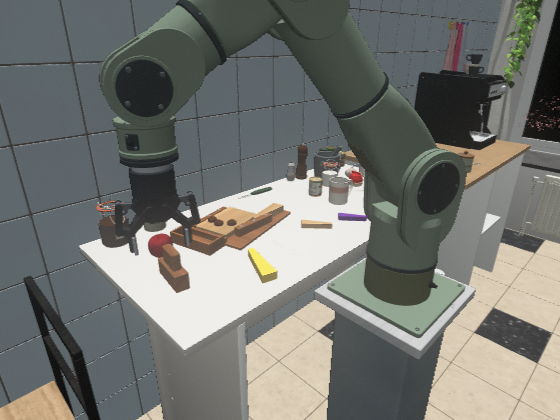

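View pics/side0.png

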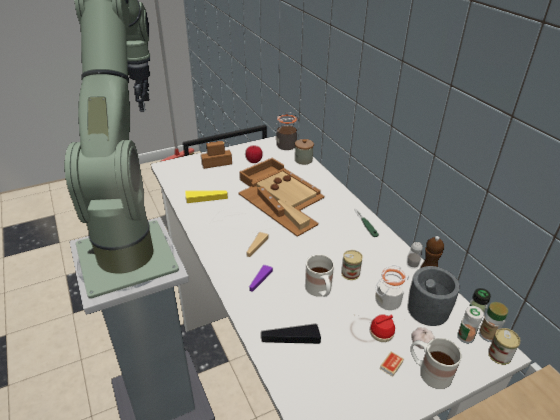

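```bash
cat > h.py <<'E'
import numpy as np, cv2
from cell import *
from scipy.spatial.transform import Rotation as R
def rot(s): q=s["tcp_rot"]; return R.from_quat([q[1],q[2],q[3],q[0]])
def cam(n,s=None):
    m=camera_model(n)
    if n!="wrist": return m["K"],m["T"]
    s=s or read_state(); T=np.eye(4); T[:3,:3]=rot(s).as_matrix(); T[:3,3]=s["tool_pos"]
    return m["K"],T@m["mount"]
def ray(K,T,uv,z):
    d=T[:3,:3]@np.linalg.solve(K,[uv[0],uv[1],1]); o=T[:3,3]
    return (o+d*(z-o[2])/d[2])[:2].round(1)
def snap(n,name):
    K,T=cam(n); f=cv2.cvtColor(grab_frame(n),cv2.COLOR_RGB2BGR); cv2.imwrite(f"pics/{name}.png",f); np.savez(f"pics/{name}.npz",K=K,T=T); return f
E
python3 - <<'E'
from h import *
K,T=cam("scene")
for n,uv,z in [("wedgehead",(282,207),23),("shell",(211,220),38),("shell2",(232,222),38),("shell3",(220,216),38),("base corner",(290,213),10),("block bottom",(188,289),0),("block left",(160,265),0),("griptop",(168,247),100),("apple",(160,245),30)]: print(n,ray(K,T,uv,z))
K,T=cam("side")
for n,uv,z in [("wedgehead",(304,222),23),("shell",(274,186),38),("shell2",(287,179),38),("shell3",(278,181),38),("base corner",(315,233),10),("base left",(240,197),10),("block left",(202,166),0),("block right",(232,163),0),("griptop",(215,144),100),("apple",(254,155),36),("trough far l",(240,178),40),("trough far r",(270,162),40),("tin",(304,152),36),("yellow",(207,197),10)]: print(n,ray(K,T,uv,z))
snap("wrist","w0")
E
```

```text
wedgehead [ 553.1 -128.7]
shell [621.1 149.5]
shell2 [558.4 107.6]
shell3 [625.8 107.8]
base corner [ 513.4 -131.5]
block bottom [383.1 396. ]
block left [541.6 390.4]
griptop [455.4 401.1]
apple [598.6 355.1]
wedgehead [ 571.2 -109.3]
shell [564.2 108.9]
shell2 [628.6 130.5]
shell3 [592.1 132.6]
base corner [ 584.4 -162.3]
base left [439.2 134.5]
block left [388.4 414.5]
block right [506.5 384.9]
griptop [442.6 390.2]
apple [589.6 348.9]
trough far l [471.  208.8]
trough far r [622.  265.8]
tin [784.9 284.4]
yellow [330.9 185.7]
```

View pics/w0.png

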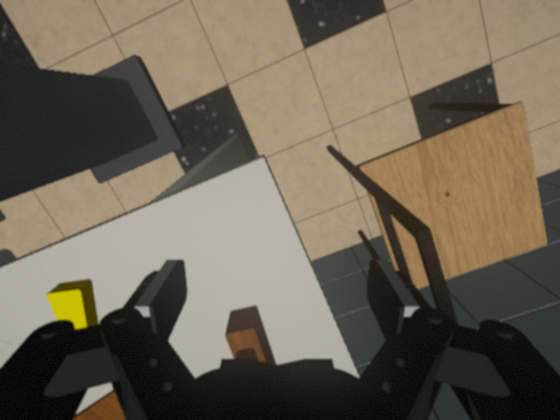

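```bash
cat >> h.py <<'E'
def plan(p,heading=None,s=None,step=45):
    """turn in place first, then shift in the turned frame; prints numbers in move units"""
    s=s or read_state(); Rm=rot(s); y=Rm.as_matrix()[:,1]; h=np.degrees(np.arctan2(y[1],y[0]))
    print("at",s["tool_pos"].round(1),"heading",h.round(2),"t",s["time"],"z axis",Rm.as_matrix()[:,2].round(3))
    heading=h if heading is None else heading
    z=Rm.as_matrix()[:,2]
    hr=np.radians(heading); Y=np.array([np.cos(hr),np.sin(hr),0]); Z=np.array([0,0,-1.]); X=np.cross(Y,Z)
    M=np.c_[X,Y,Z]; v=(Rm.inv()*R.from_matrix(M)).as_rotvec(degrees=True)
    n=max(1,int(np.ceil(np.abs(v).max()/9))); print("turn rows",n,(v/180/n).round(4))
    d=M.T@(np.array(p)-s["tool_pos"]); n=max(1,int(np.ceil(np.linalg.norm(d)/step))); print("shift rows",n,(d/500/n).round(4),"mm",d.round(1))
E
python3 - <<'E'
from h import *
plan([630,80,440],113)
K,T=cam("side")
for n,uv,z in [("decoy1",(265,235),10),("decoy2",(250,253),10),("mug",(318,285),10)]: print(n,ray(K,T,uv,z))
E
```

```text
at [222.7 530.1 404.3] heading 67.2 t 0.15 z axis [-0.    -0.001 -1.   ]
turn rows 6 [-0.     -0.     -0.0424]
shift rows 14 [-0.0284 -0.0819 -0.0051] mm [-199.  -573.4  -35.7]
decoy1 [ 430.9 -100.7]
decoy2 [ 351.8 -160.3]
mug [ 474.9 -372.3]
```

>>> arm_command --steps '[{"linear": [0,0,0],"rotation": [0,0,-0.0424],"jaw": -1},{"linear": [0,0,0],"rotation": [0,0,-0.0424],"jaw": -1},{"linear": [0,0,0],"rotation": [0,0,-0.0424],"jaw": -1},{"linear": [0,0,0],"rotation": [0,0,-0.0424],"jaw": -1},{"linear": [0,0,0],"rotation": [0,0,-0.0424],"jaw": -1},{"linear": [0,0,0],"rotation": [0,0,-0.0424],"jaw": -1},{"linear": [-0.0284,-0.082,-0.005],"rotation": [0,0,0],"jaw": -1},{"linear": [-0.0284,-0.082,-0.005],"rotation": [0,0,0],"jaw": -1},{"linear": [-0.0284,-0.082,-0.005],"rotation": [0,0,0],"jaw": -1},{"linear": [-0.0284,-0.082,-0.005],"rotation": [0,0,0],"jaw": -1},{"linear": [-0.0284,-0.082,-0.005],"rotation": [0,0,0],"jaw": -1},{"linear": [-0.0284,-0.082,-0.005],"rotation": [0,0,0],"jaw": -1},{"linear": [-0.0284,-0.082,-0.005],"rotation": [0,0,0],"jaw": -1},{"linear": [-0.0284,-0.082,-0.005],"rotation": [0,0,0],"jaw": -1},{"linear": [-0.0284,-0.082,-0.005],"rotation": [0,0,0],"jaw": -1},{"linear": [-0.0284,-0.082,-0.005],"rotation": [0,0,0],"jaw": -1},{"linear": [-0.0284,-0.082,-0.005],"rotation": [0,0,0],"jaw": -1},{"linear": [-0.0284,-0.082,-0.005],"rotation": [0,0,0],"jaw": -1},{"linear": [-0.0284,-0.082,-0.005],"rotation": [0,0,0],"jaw": -1},{"linear": [-0.0284,-0.082,-0.005],"rotation": [0,0,0],"jaw": -1}]'

```text
time: 2.65
tool_pos: [630.8, 78.1, 439.6]
tcp_rot: [-0.0, -0.199, 0.98, -0.0]
wrist_force: [0.0, 0.7, -0.5]
opening: 1.001
grip_force: 0.0
```

Run:
```python
from h import *
plan([630,80,440],113)
f=snap("wrist","w1"); cv2.imwrite("pics/w1b.png",cv2.resize(f,(784,588),interpolation=cv2.INTER_CUBIC))
```

```text
at [630.8  78.1 439.6] heading 112.99 t 2.65 z axis [-0. -0. -1.]
turn rows 1 [ 0.     -0.0001 -0.    ]
shift rows 1 [ 0.      0.0041 -0.0008] mm [ 0.   2.1 -0.4]
```

View pics/w1b.png

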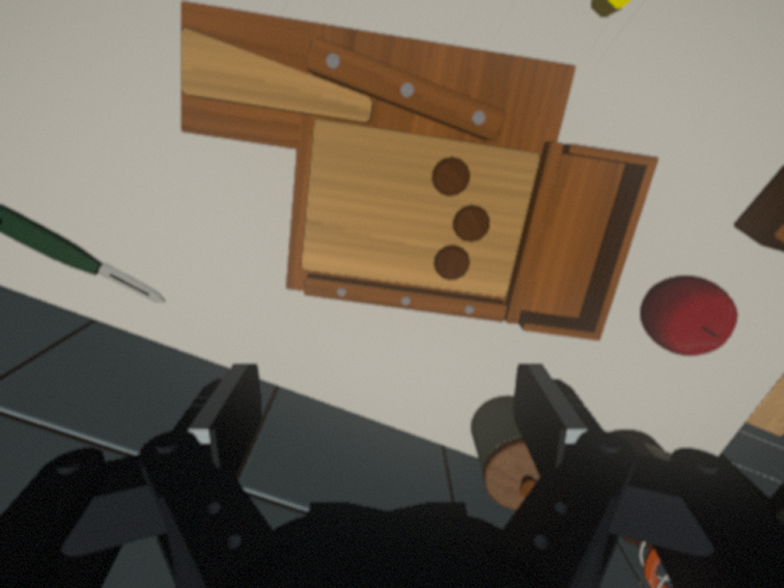

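```bash
cat > m1.py <<'E'
from h import *
d=np.load("pics/w1.npz"); K,T=d["K"],d["T"]
P=lambda u,v,z: ray(K,T,(u/1.4,v/1.4),z)
pts=[((182,3),(-215,145),10),((182,131),(-215,45),10),((308,69),(-108,107),40),((493,138),(48,75),40),((306,281),(-95,-65),26),((507,305),(95,-65),26)]
W=np.array([P(*a,z) for a,h,z in pts]); H=np.array([h for a,h,z in pts],float)
wc,hc=W.mean(0),H.mean(0); U,S,Vt=np.linalg.svd((H-hc).T@(W-wc)); Rm=(U@np.diag([1,np.linalg.det(U@Vt)])@Vt).T
t=wc-Rm@hc; print("heading",np.degrees(np.arctan2(Rm[1,0],Rm[0,0])),"origin",t); print((W-(H@Rm.T+t)).round(1))
toH=lambda w:(Rm.T@(w-t)).round(1)
for n,a,z in [("board",(317,121),30),("board",(538,152),30),("board",(505,298),30),("board",(303,268),30),("wedge",(183,29),36),("wedge",(183,94),36),("wedge",(371,97),36),("wedge",(368,122),36),("s1",(451,176),36),("s2",(471,223),36),("s3",(452,262),36),("trough",(657,158),40),("trough",(601,338),40),("block",(737,224),0),("block",(784,169),0)]:
    w=P(*a,z); print(n,w,toH(w))
np.savez("hold.npz",R=Rm,t=t)
E
python3 m1.py
```

```text
heading 104.91759970849809 origin [610.26722825 102.03058727]
[[ 0.9  1.2]
 [-1.8  0.3]
 [-0.6  2.4]
 [-2.  -3.3]
 [ 3.   1.1]
 [ 0.6 -1.7]]
board [566.8  -9.8] [-96.9  70.8]
board [517.7 167.3] [86.9 72.6]
board [642.9 202.3] [ 88.5 -57.3]
board [688.5  21.7] [-97.8 -54.9]
wedge [ 544.9 -124.5] [-202.1  121.5]
wedge [ 589.1 -112.7] [-202.    75.7]
wedge [533.3  24.1] [-55.5  94.4]
wedge [551.4  29. ] [-55.4  75.7]
s1 [563.4 108.3] [18.1 43.7]
s2 [592.2 141.1] [42.4  7.4]
s3 [629.8 141.1] [ 32.7 -28.9]
trough [485.1 255.3] [180.3  81.5]
trough [640.8 298.2] [181.7 -80. ]
block [498.4 380.8] [298.2  36.3]
block [440.3 389.1] [321.1  90.3]
```

Run:
```python
from h import *
plan([510,380,370],76)
```

```text
at [633.4  73.1 439.2] heading 112.69 t 2.7 z axis [ 0.001 -0.003 -1.   ]
turn rows 5 [-0.0002  0.      0.0408]
shift rows 8 [0.0485 0.067  0.0173] mm [194.  267.9  69.2]
```

>>> arm_command --steps '[{"linear": [0,0,0],"rotation": [0,0,0.0408],"jaw": -1},{"linear": [0,0,0],"rotation": [0,0,0.0408],"jaw": -1},{"linear": [0,0,0],"rotation": [0,0,0.0408],"jaw": -1},{"linear": [0,0,0],"rotation": [0,0,0.0408],"jaw": -1},{"linear": [0,0,0],"rotation": [0,0,0.0408],"jaw": -1},{"linear": [0.0485,0.067,0.017],"rotation": [0,0,0],"jaw": -1},{"linear": [0.0485,0.067,0.017],"rotation": [0,0,0],"jaw": -1},{"linear": [0.0485,0.067,0.017],"rotation": [0,0,0],"jaw": -1},{"linear": [0.0485,0.067,0.017],"rotation": [0,0,0],"jaw": -1},{"linear": [0.0485,0.067,0.017],"rotation": [0,0,0],"jaw": -1},{"linear": [0.0485,0.067,0.017],"rotation": [0,0,0],"jaw": -1},{"linear": [0.0485,0.067,0.017],"rotation": [0,0,0],"jaw": -1},{"linear": [0.0485,0.067,0.017],"rotation": [0,0,0],"jaw": -1},{"linear": [0,0,0],"rotation": [0,0,0],"jaw": -1},{"linear": [0,0,0],"rotation": [0,0,0],"jaw": -1}]'

```text
time: 4.58
tool_pos: [505.4, 385.2, 371.6]
tcp_rot: [0.0, 0.12, 0.993, -0.0]
wrist_force: [-0.0, -0.5, 1.2]
opening: 0.999
grip_force: 0.0
```

Run:
```python
from h import *
f=snap("wrist","w2"); cv2.imwrite("pics/w2b.png",cv2.resize(f,(784,588),interpolation=cv2.INTER_CUBIC))
plan([510,380,370],76)
```

```text
at [505.7 384.8 371.8] heading 76.21 t 4.625 z axis [ 0.    -0.001 -1.   ]
turn rows 1 [-0.0002  0.0002  0.0012]
shift rows 1 [-0.0107 -0.0073  0.0035] mm [-5.4 -3.6  1.8]
```

View pics/w2b.png

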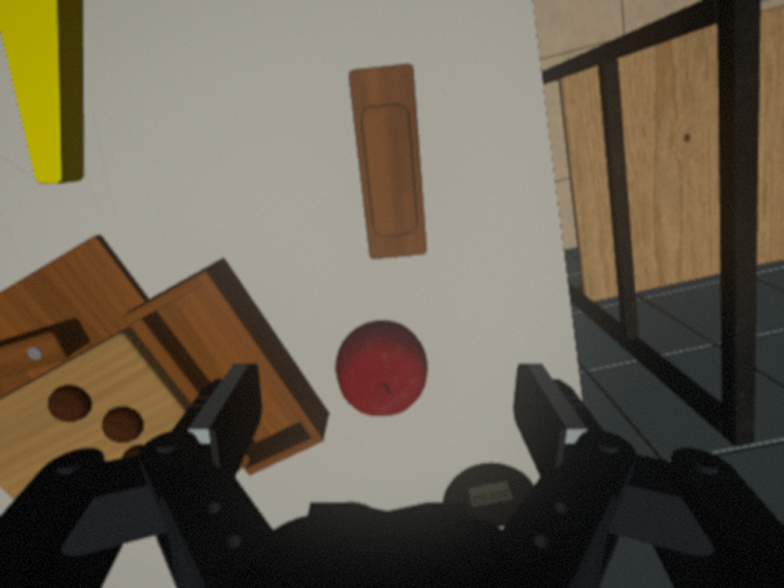

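Run:
```python
from h import *
d=np.load("pics/w2.npz"); K,T=d["K"],d["T"]; h=np.load("hold.npz"); print(T[:3,3])
P=lambda u,v,z: ray(K,T,(u/1.4,v/1.4),z)
B=np.array([P(*a,50) for a in [(349,70),(413,64),(427,251),(370,258)]]); print(B,B.mean(0))
G=np.array([P(*a,100) for a in [(363,103),(408,103),(418,237),(371,237)]]); print(G,G.mean(0))
for X in (B,G):
    e=(X[1]+X[0]-X[2]-X[3])/2; print("len",np.hypot(*e),"y dir heading",np.degrees(np.arctan2(e[1],e[0])), "x heading", np.degrees(np.arctan2(e[1],e[0]))-90)
for a in [(223,259),(328,413)]: w=P(*a,40); print("trough",w,h["R"].T@(w-h["t"]))
for a in [(70,404),(124,424)]: w=P(*a,36); print("shell",w,h["R"].T@(w-h["t"]))
```

```text
[428.55737186 404.75201654 341.71093226]
[[384.3 391.7]
 [390.2 429.9]
 [505.3 413.9]
 [500.9 374.8]] [445.175 402.575]
[[408.4 396.8]
 [413.8 419.2]
 [483.1 409.1]
 [476.9 383.5]] [445.55 402.15]
len 117.0120720267785 y dir heading 171.91837122100745 x heading 81.91837122100745
len 69.88633628972116 y dir heading 170.36246188706906 x heading 80.36246188706906
trough [479.4 272.2] [198.123303    82.64996834]
trough [619.5 309.4] [198.0036627  -62.30463037]
shell [564.8 108.7] [18.14924538 42.21794408]
shell [592.6 143.1] [44.23332029  6.49930699]
```

Run:
```python
from h import *
plan([445.3,402.4,370],81)
```

```text
at [505.7 384.8 371.8] heading 76.21 t 4.625 z axis [ 0.    -0.001 -1.   ]
turn rows 1 [-0.0002  0.0002 -0.0266]
shift rows 2 [0.0624 0.0079 0.0018] mm [62.4  7.9  1.8]
```

>>> arm_command --steps '[{"linear": [0,0,0],"rotation": [0,0,-0.0266],"jaw": -1},{"linear": [0.042,0.005,0.001],"rotation": [0,0,0],"jaw": -1},{"linear": [0.042,0.005,0.001],"rotation": [0,0,0],"jaw": -1},{"linear": [0.041,0.006,0.002],"rotation": [0,0,0],"jaw": -1},{"linear": [0,0,0.06],"rotation": [0,0,0],"jaw": -1},{"linear": [0,0,0],"rotation": [0,0,0],"jaw": -1},{"linear": [0,0,0],"rotation": [0,0,0],"jaw": -1}]'

```text
time: 5.5
tool_pos: [445.3, 403.0, 340.7]
tcp_rot: [0.0, 0.078, 0.997, 0.0]
wrist_force: [-0.0, -0.1, -0.1]
opening: 1.0
grip_force: 0.0
```

Run:
```python
from h import *
plan([445.3,402.4,231],81)
```

```text
at [445.3 403.  340.7] heading 81.0 t 5.5 z axis [ 0.001  0.    -1.   ]
turn rows 1 [0.0002 0.0002 0.    ]
shift rows 3 [-0.0001 -0.0004  0.0731] mm [-1.000e-01 -5.000e-01  1.097e+02]
```

>>> arm_command --steps '[{"linear": [0,-0.001,0.07],"rotation": [0,0,0],"jaw": -1},{"linear": [0,0,0.07],"rotation": [0,0,0],"jaw": -1},{"linear": [0,0,0.05],"rotation": [0,0,0],"jaw": -1},{"linear": [0,0,0.03],"rotation": [0,0,0],"jaw": -1},{"linear": [0,0,0],"rotation": [0,0,0],"jaw": -1},{"linear": [0,0,0],"rotation": [0,0,0],"jaw": 1},{"linear": [0,0,0],"rotation": [0,0,0],"jaw": 1},{"linear": [0,0,0],"rotation": [0,0,0],"jaw": 1},{"linear": [0,0,0],"rotation": [0,0,0],"jaw": 1},{"linear": [0,0,0],"rotation": [0,0,0],"jaw": 1},{"linear": [0,0,0],"rotation": [0,0,0],"jaw": 1},{"linear": [0,0,0],"rotation": [0,0,0],"jaw": 1},{"linear": [0,0,0],"rotation": [0,0,0],"jaw": 1}]' --squeeze 100

```text
time: 7.12
tool_pos: [444.7, 402.9, 230.2]
tcp_rot: [0.0, 0.078, 0.997, 0.0]
wrist_force: [-0.4, -1.2, 4.9]
opening: 0.293
grip_force: 97.7
```

>>> arm_command --steps '[{"linear": [0,0,-0.04],"rotation": [0,0,0],"jaw": 1},{"linear": [0,0,-0.08],"rotation": [0,0,0],"jaw": 1},{"linear": [0,0,-0.08],"rotation": [0,0,0],"jaw": 1},{"linear": [0,0,-0.06],"rotation": [0,0,0],"jaw": 1},{"linear": [0,0,0],"rotation": [0,0,0],"jaw": 1}]'

```text
time: 7.75
tool_pos: [444.6, 403.0, 361.6]
tcp_rot: [0.001, 0.078, 0.997, 0.001]
wrist_force: [0.2, -0.7, -2.8]
opening: 0.294
grip_force: 98.3
```

```bash
cat >> h.py <<'E'
def hold(x,y,z):
    h=np.load("hold.npz"); w=h["R"]@[x,y]+h["t"]; return [*w,z]
def where():
    h=np.load("hold.npz"); s=read_state(); p=s["tool_pos"]; q=h["R"].T@(p[:2]-h["t"]); print("holder xy",q.round(1),"bottom",p[2]-230,"F holder",(h["R"].T@s["wrist_force"][:2]).round(1),s["wrist_force"][2].round(1),"grip",s["grip_force"],s["opening"],"t",s["time"])
E
python3 - <<'E'
from h import *
p=hold(-275,93,360);print(p)
plan(p,105)
E
```

```text
[np.float64(591.1947496601315), np.float64(-187.64205651728173), 360]
at [444.6 403.  361.6] heading 81.07 t 7.75 z axis [ 0.002  0.002 -1.   ]
turn rows 3 [ 0.0002  0.0003 -0.0443]
shift rows 14 [ 0.0016 -0.0869  0.0002] mm [  11.3 -608.4    1.6]
```

>>> arm_command --steps '[{"linear": [0,0,0],"rotation": [0,0,-0.0443],"jaw": 1},{"linear": [0,0,0],"rotation": [0,0,-0.0443],"jaw": 1},{"linear": [0,0,0],"rotation": [0,0,-0.0443],"jaw": 1},{"linear": [0.002,-0.05,0],"rotation": [0,0,0],"jaw": 1},{"linear": [0.002,-0.09,0],"rotation": [0,0,0],"jaw": 1},{"linear": [0.002,-0.09,0],"rotation": [0,0,0],"jaw": 1},{"linear": [0.002,-0.09,0],"rotation": [0,0,0],"jaw": 1},{"linear": [0.002,-0.09,0],"rotation": [0,0,0],"jaw": 1},{"linear": [0.002,-0.09,0],"rotation": [0,0,0],"jaw": 1},{"linear": [0.002,-0.09,0],"rotation": [0,0,0],"jaw": 1},{"linear": [0.002,-0.09,0],"rotation": [0,0,0],"jaw": 1},{"linear": [0.002,-0.09,0],"rotation": [0,0,0],"jaw": 1},{"linear": [0.002,-0.09,0],"rotation": [0,0,0],"jaw": 1},{"linear": [0.002,-0.09,0],"rotation": [0,0,0],"jaw": 1},{"linear": [0,-0.09,0],"rotation": [0,0,0],"jaw": 1},{"linear": [0,-0.09,0],"rotation": [0,0,0],"jaw": 1},{"linear": [0,-0.09,0],"rotation": [0,0,0],"jaw": 1},{"linear": [0,-0.05,0],"rotation": [0,0,0],"jaw": 1},{"linear": [0,0,0],"rotation": [0,0,0],"jaw": 1},{"linear": [0,0,0],"rotation": [0,0,0],"jaw": 1}]'

```text
time: 10.25
tool_pos: [598.1, -212.6, 359.0]
tcp_rot: [-0.0, -0.131, 0.991, 0.0]
wrist_force: [0.8, 0.7, -2.3]
opening: 0.291
grip_force: 98.3
```

Run:
```python
from h import *
plan(hold(-275,93,246),105); where()
f=snap("wrist","w3"); cv2.imwrite("pics/w3b.png",cv2.resize(f,(784,588),interpolation=cv2.INTER_CUBIC))
```

```text
at [ 598.1 -212.6  359. ] heading 105.03 t 10.25 z axis [-0.001  0.001 -1.   ]
turn rows 1 [ 0.0003 -0.0002  0.0002]
shift rows 3 [0.0001 0.0173 0.0753] mm [  0.2  25.9 113. ]
holder xy [-300.9   92.8] bottom 129.02052667671177 F holder [ 0.5 -0.9] -2.3 grip 98.30452680587769 0.29118300312572937 t 10.25
```

View pics/w3b.png

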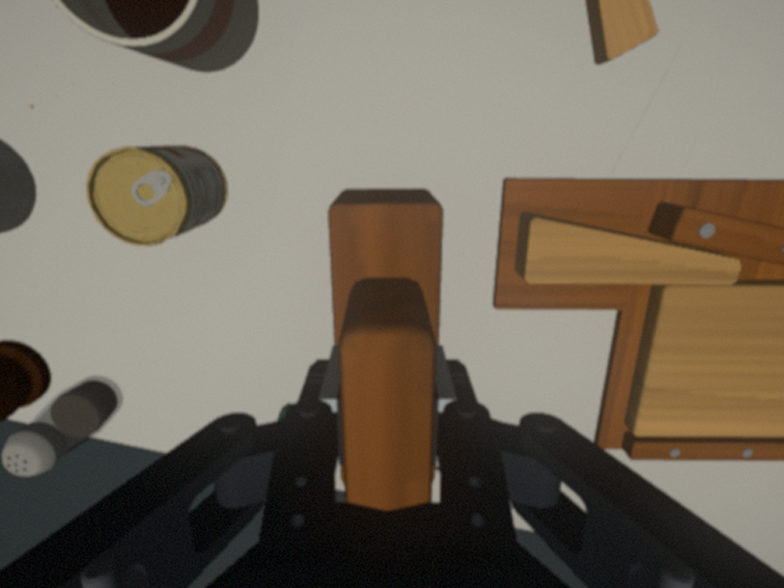

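Run:
```python
from h import *
d=np.load("pics/w3.npz"); K,T=d["K"],d["T"]; h=np.load("hold.npz")
P=lambda u,v,z: ray(K,T,(u/1.4,v/1.4),z)
for n,a,z in [("tong",(504,179),10),("tong",(495,306),10),("fence-in",(635,439),26),("fence-in far",(770,440),26),("wedge",(532,215),36),("wedge",(528,283),36),("wthin",(738,283),36),("board",(665,286),30),("board",(637,434),30),("rail",(672,205),40),("tin",(140,190),72)]:
    w=P(*a,z); print(n,w,(h["R"].T@(w-h["t"])).round(1))
```

```text
tong [ 525.4 -144.7] [-216.6  145.5]
tong [ 618.3 -118.7] [-215.4   49.1]
fence-in [694.1  25.5] [-95.5 -61.3]
fence-in far [666.2 133.1] [ 15.6 -62. ]
wedge [ 542.4 -125.7] [-202.6  124.2]
wedge [ 588.1 -111.3] [-200.4   76.3]
wthin [549.7  31.3] [-52.8  76.7]
board [566.  -12.9] [-99.7  72.4]
board [687.   21.6] [-97.5 -53.4]
rail [512.1 -40.9] [-112.8  131.7]
tin [ 585.  -362.2] [-442.1  143.9]
```

>>> arm_command --steps '[{"linear": [0.002,0.04,0.03],"rotation": [0,0,0],"jaw": 1},{"linear": [0.002,0.04,0.06],"rotation": [0,0,0],"jaw": 1},{"linear": [0,0,0.07],"rotation": [0,0,0],"jaw": 1},{"linear": [0,0,0.046],"rotation": [0,0,0],"jaw": 1},{"linear": [0,0,0.02],"rotation": [0,0,0],"jaw": 1},{"linear": [0,0,0],"rotation": [0,0,0],"jaw": 1},{"linear": [0,0,0],"rotation": [0,0,0],"jaw": 1}]'

```text
time: 11.18
tool_pos: [586.1, -175.2, 247.7]
tcp_rot: [0.001, -0.13, 0.991, -0.0]
wrist_force: [-0.6, 0.5, -2.1]
opening: 0.292
grip_force: 98.7
```

Run:
```python
from h import *
plan(hold(-260,95,246),105); where()
```

```text
at [ 586.1 -175.2  247.7] heading 104.99 t 11.175 z axis [ 0.001 -0.    -1.   ]
turn rows 1 [-0.0002  0.0003 -0.    ]
shift rows 1 [0.0005 0.0033 0.0033] mm [0.3 1.6 1.7]
holder xy [-261.6   94.7] bottom 17.671884558853748 F holder [0.7 0.5] -2.1 grip 98.65827083587646 0.2916129193024283 t 11.175
```

>>> arm_command --steps '[{"linear": [0,0.05,0.002],"rotation": [0,0,0],"jaw": 1},{"linear": [0,0.036,0.001],"rotation": [0,0,0],"jaw": 1},{"linear": [0,0.02,0],"rotation": [0,0,0],"jaw": 1},{"linear": [0,0,0],"rotation": [0,0,0],"jaw": 1},{"linear": [0,-0.03,0],"rotation": [0,0,0],"jaw": 1},{"linear": [0,-0.03,0],"rotation": [0,0,0],"jaw": 1},{"linear": [0,0,0],"rotation": [0,0,0],"jaw": 1},{"linear": [0,0.04,0],"rotation": [0,0,0],"jaw": 1},{"linear": [0,0.03,0],"rotation": [0,0,0],"jaw": 1},{"linear": [0,0.018,0],"rotation": [0,0,0],"jaw": 1},{"linear": [0,0,0],"rotation": [0,0,0],"jaw": 1}]'

```text
time: 12.55
tool_pos: [569.1, -110.3, 245.8]
tcp_rot: [0.001, -0.131, 0.991, -0.001]
wrist_force: [1.6, -1.4, -2.6]
opening: 0.29
grip_force: 99.5
```

Run:
```python
from h import *
plan(hold(-200,95,246),105); where()
```

```text
at [ 569.1 -110.3  245.8] heading 105.01 t 12.55 z axis [ 0.003 -0.001 -1.   ]
turn rows 1 [-0.0006  0.0007  0.    ]
shift rows 1 [ 0.0011 -0.0108 -0.0005] mm [ 0.6 -5.4 -0.2]
holder xy [-194.6   94.4] bottom 15.756892261599688 F holder [-1.8 -1.1] -2.6 grip 99.50963258743286 0.2900650013604092 t 12.55
```

>>> arm_command --steps '[{"linear": [0,-0.03,0],"rotation": [0,0,0],"jaw": 1},{"linear": [0,-0.03,0],"rotation": [0,0,0],"jaw": 1},{"linear": [-0.004,0,0],"rotation": [0,0,0],"jaw": 1},{"linear": [0,0.04,0],"rotation": [0,0,0],"jaw": 1},{"linear": [0,0.03,0],"rotation": [0,0,0],"jaw": 1},{"linear": [0,0.016,0],"rotation": [0,0,0],"jaw": 1},{"linear": [0,0,0],"rotation": [0,0,0],"jaw": 1},{"linear": [0,-0.03,0],"rotation": [0,0,0],"jaw": 1},{"linear": [0,-0.03,0],"rotation": [0,0,0],"jaw": 1},{"linear": [-0.004,0,0],"rotation": [0,0,0],"jaw": 1},{"linear": [0,0.04,0],"rotation": [0,0,0],"jaw": 1},{"linear": [0,0.028,0],"rotation": [0,0,0],"jaw": 1},{"linear": [0,0.012,0],"rotation": [0,0,0],"jaw": 1},{"linear": [0,0,0],"rotation": [0,0,0],"jaw": 1}]'

```text
time: 14.3
tool_pos: [567.0, -86.4, 245.8]
tcp_rot: [0.001, -0.131, 0.991, -0.001]
wrist_force: [4.7, -4.8, -0.5]
opening: 0.291
grip_force: 100.1
```

Run:
```python
from h import *
plan(hold(-200,95,246),105); where()
```

```text
at [567.  -86.4 245.8] heading 105.04 t 14.3 z axis [ 0.003 -0.001 -1.   ]
turn rows 1 [-0.0005  0.0008  0.0002]
shift rows 1 [ 0.0094 -0.0581 -0.0004] mm [  4.7 -29.1  -0.2]
holder xy [-170.9   90.4] bottom 15.802744666709089 F holder [-5.8 -3.4] -0.5 grip 100.11769652366638 0.29110409667156 t 14.3
```

>>> arm_command --steps '[{"linear": [0,-0.03,0],"rotation": [0,0,0],"jaw": 1},{"linear": [0,-0.03,0],"rotation": [0,0,0],"jaw": 1},{"linear": [0,0,0],"rotation": [0,0,0],"jaw": 1},{"linear": [0,0.036,0],"rotation": [0,0,0],"jaw": 1},{"linear": [0,0.022,0],"rotation": [0,0,0],"jaw": 1},{"linear": [0,0.008,0],"rotation": [0,0,0],"jaw": 1},{"linear": [0,0.006,0],"rotation": [0,0,0],"jaw": 1},{"linear": [0,0,0],"rotation": [0,0,0],"jaw": 1}]'

```text
time: 15.3
tool_pos: [565.4, -81.6, 245.6]
tcp_rot: [0.001, -0.13, 0.991, -0.001]
wrist_force: [6.3, -5.0, -2.8]
opening: 0.292
grip_force: 100.0
```

Run:
```python
from h import *
plan(hold(-200,95,246),105); where()
```

```text
at [565.4 -81.6 245.6] heading 104.98 t 15.3 z axis [ 0.002 -0.001 -1.   ]
turn rows 1 [-0.0006  0.0006 -0.0001]
shift rows 1 [ 0.0088 -0.0682 -0.0009] mm [  4.4 -34.1  -0.4]
holder xy [-165.9   90.6] bottom 15.574536636464273 F holder [-6.4 -4.8] -2.8 grip 99.95757579803467 0.2922297792276984 t 15.3
```

Next stroke, 5 mm more, ending forward with slow creep.

>>> arm_command --steps '[{"linear": [0,-0.03,0],"rotation": [0,0,0],"jaw": 1},{"linear": [0,-0.03,0],"rotation": [0,0,0],"jaw": 1},{"linear": [0,0,0],"rotation": [0,0,0],"jaw": 1},{"linear": [0,0.036,0],"rotation": [0,0,0],"jaw": 1},{"linear": [0,0.022,0],"rotation": [0,0,0],"jaw": 1},{"linear": [0,0.004,0],"rotation": [0,0,0],"jaw": 1},{"linear": [0,0.004,0],"rotation": [0,0,0],"jaw": 1},{"linear": [0,0.004,0],"rotation": [0,0,0],"jaw": 1},{"linear": [0,0,0],"rotation": [0,0,0],"jaw": 1}]'

```text
time: 16.42
tool_pos: [564.0, -77.5, 245.4]
tcp_rot: [0.001, -0.13, 0.992, -0.001]
wrist_force: [5.4, -5.7, -2.5]
opening: 0.292
grip_force: 99.8
```

Run:
```python
from h import *
where()
```

```text
holder xy [-161.5   90.9] bottom 15.439826642368928 F holder [-6.9 -3.7] -2.5 grip 99.75840926170349 0.2917530704473713 t 16.425
```

>>> arm_command --steps '[{"linear": [0,-0.03,0],"rotation": [0,0,0],"jaw": 1},{"linear": [0,-0.03,0],"rotation": [0,0,0],"jaw": 1},{"linear": [0,0,0],"rotation": [0,0,0],"jaw": 1},{"linear": [0,0.036,0],"rotation": [0,0,0],"jaw": 1},{"linear": [0,0.022,0],"rotation": [0,0,0],"jaw": 1},{"linear": [0,0.004,0],"rotation": [0,0,0],"jaw": 1},{"linear": [0,0.004,0],"rotation": [0,0,0],"jaw": 1},{"linear": [0,0.004,0],"rotation": [0,0,0],"jaw": 1},{"linear": [0,0,0],"rotation": [0,0,0],"jaw": 1}]'

```text
time: 17.55
tool_pos: [562.9, -75.1, 245.7]
tcp_rot: [0.001, -0.129, 0.992, -0.004]
wrist_force: [10.0, -29.6, -4.6]
opening: 0.294
grip_force: 101.9
```

Run:
```python
from h import *
where()
```

```text
holder xy [-159.    91.4] bottom 15.729023859183172 F holder [-31.2  -2.1] -4.6 grip 101.87947869300842 0.2943528107977218 t 17.55
```

>>> arm_command --steps '[{"linear": [0,-0.03,0],"rotation": [0,0,0],"jaw": 1},{"linear": [0,-0.03,0],"rotation": [0,0,0],"jaw": 1},{"linear": [0,0,0],"rotation": [0,0,0],"jaw": 1},{"linear": [0,0.036,0],"rotation": [0,0,0],"jaw": 1},{"linear": [0,0.018,0],"rotation": [0,0,0],"jaw": 1},{"linear": [0,0.004,0],"rotation": [0,0,0],"jaw": 1},{"linear": [0,0.004,0],"rotation": [0,0,0],"jaw": 1},{"linear": [0,0,0],"rotation": [0,0,0],"jaw": 1}]'

```text
time: 18.55
tool_pos: [562.7, -74.6, 245.7]
tcp_rot: [0.001, -0.129, 0.992, -0.004]
wrist_force: [12.9, -36.5, -7.9]
opening: 0.293
grip_force: 103.2
```

Run:
```python
from h import *
where()
```

```text
holder xy [-158.5   91.5] bottom 15.651698286758432 F holder [-38.6  -3. ] -7.9 grip 103.19757342338562 0.2930315914692599 t 18.55
```

>>> arm_command --steps '[{"linear": [0,-0.03,0],"rotation": [0,0,0],"jaw": 1},{"linear": [0,-0.05,0],"rotation": [0,0,0],"jaw": 1},{"linear": [0,0,-0.05],"rotation": [0,0,0],"jaw": 1},{"linear": [0,0,-0.08],"rotation": [0,0,0],"jaw": 1},{"linear": [0,0,-0.08],"rotation": [0,0,0],"jaw": 1},{"linear": [0,0,-0.04],"rotation": [0,0,0],"jaw": 1},{"linear": [-0.03,0.02,0],"rotation": [0,0,0],"jaw": 1},{"linear": [-0.05,0.04,0],"rotation": [0,0,0],"jaw": 1},{"linear": [-0.05,0.04,0],"rotation": [0,0,0],"jaw": 1},{"linear": [-0.04,0.02,0],"rotation": [0,0,0],"jaw": 1},{"linear": [0,0,0],"rotation": [0,0,0],"jaw": 1},{"linear": [0,0,0],"rotation": [0,0,0],"jaw": 1}]'

```text
time: 20.05
tool_pos: [638.9, -28.9, 369.3]
tcp_rot: [-0.001, -0.131, 0.991, 0.0]
wrist_force: [-0.4, -0.1, -2.8]
opening: 0.29
grip_force: 102.6
```

Run:
```python
from h import *
f=snap("wrist","w4"); cv2.imwrite("pics/w4b.png",cv2.resize(f,(784,588),interpolation=cv2.INTER_CUBIC))
where(); plan(hold(-60,-5,360),105)
```

```text
holder xy [-134.3    6.3] bottom 139.6799625905411 F holder [-0.4 -0.4] -2.2 grip 102.63904809951782 0.2913756642495983 t 20.1
at [638.8 -29.4 369.7] heading 105.0 t 20.1 z axis [-0.001 -0.    -1.   ]
turn rows 1 [ 0.     -0.0003 -0.    ]
shift rows 2 [-0.0114  0.0743  0.0097] mm [-11.4  74.3   9.7]
```

View pics/w4b.png

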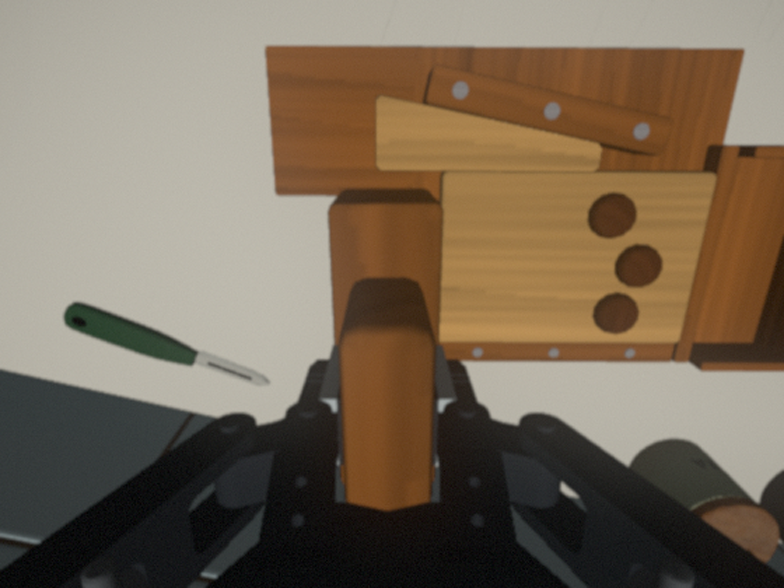

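Run:
```python
from h import *
d=np.load("pics/w4.npz"); K,T=d["K"],d["T"]; h=np.load("hold.npz")
P=lambda u,v,z: ray(K,T,(u/1.4,v/1.4),z)
for n,a,z in [("wedge",(377,97),36),("wedge",(377,169),36),("wthin",(600,171),36),("board",(443,172),30),("board",(715,173),30),("board",(685,343),30),("board",(441,343),30),("s",(612,215),36),("s",(638,266),36),("s",(615,313),36),("railfront",(656,154),40),("stop",(690,345),26),("trough in corner",(742,158),4),("trough top",(707,147),40),("trough fence corner",(692,362),40)]:
    w=P(*a,z); print(n,w,(h["R"].T@(w-h["t"])).round(1))
```

```text
wedge [538.6 -61.4] [-139.5  111.3]
wedge [581.8 -50. ] [-139.6   66.6]
wthin [544.1  95. ] [10.2 65.7]
board [572.4  -5.9] [-94.5  64.4]
board [524.4 174.6] [92.2 64.3]
board [646.8 213.8] [ 98.6 -64.1]
board [696.  31.] [-90.7 -64.6]
s [569.4 115. ] [23.1 36.2]
s [598.5 148.1] [47.5 -0.5]
s [636.3 147.1] [ 36.8 -36.8]
railfront [524.8 124.2] [43.4 76.9]
stop [648.4 221.8] [105.9 -67.7]
trough in corner [506.3 207.3] [128.5  73.4]
trough top [512.1 154.4] [75.9 81.4]
trough fence corner [657.2 217.8] [ 99.8 -75.2]
```

>>> arm_command --steps '[{"linear": [-0.006,0.05,0],"rotation": [0,0,0],"jaw": 1},{"linear": [-0.006,0.07,0],"rotation": [0,0,0],"jaw": 1},{"linear": [-0.004,0.048,0],"rotation": [0,0,0],"jaw": 1},{"linear": [0,0,0.05],"rotation": [0,0,0],"jaw": 1},{"linear": [0,0,0.06],"rotation": [0,0,0],"jaw": 1},{"linear": [0,0,0.05],"rotation": [0,0,0],"jaw": 1},{"linear": [0,0,0.03],"rotation": [0,0,0],"jaw": 1},{"linear": [0,0,0],"rotation": [0,0,0],"jaw": 1},{"linear": [0,0,0],"rotation": [0,0,0],"jaw": 1}]'

```text
time: 21.22
tool_pos: [625.2, 53.7, 276.1]
tcp_rot: [0.001, -0.13, 0.991, -0.0]
wrist_force: [1.0, -0.3, -1.9]
opening: 0.29
grip_force: 102.9
```

Run:
```python
from h import *
where(); plan(hold(-50,-2,262.5),105); plan(hold(108,-2,262.5),105)
```

```text
holder xy [-50.6  -2. ] bottom 46.13968636242561 F holder [-0.5 -0.9] -1.9 grip 102.85184383392334 0.2902144788618184 t 21.225
at [625.2  53.7 276.1] heading 104.98 t 21.225 z axis [ 0.001  0.    -1.   ]
turn rows 1 [-0.0001  0.0004 -0.0001]
shift rows 1 [-0.0001  0.0012  0.0273] mm [-0.   0.6 13.6]
at [625.2  53.7 276.1] heading 104.98 t 21.225 z axis [ 0.001  0.    -1.   ]
turn rows 1 [-0.0001  0.0004 -0.0001]
shift rows 4 [-0.0001  0.0793  0.0068] mm [ -0.3 158.6  13.6]
```

>>> arm_command --steps '[{"linear": [0,0,0.02],"rotation": [0,0,0],"jaw": 1},{"linear": [0,0,0.007],"rotation": [0,0,0],"jaw": 1},{"linear": [0,0.02,0],"rotation": [0,0,0],"jaw": 1},{"linear": [0,0.03,0],"rotation": [0,0,0],"jaw": 1},{"linear": [0,0.02,0],"rotation": [0,0,0],"jaw": 1},{"linear": [0,0.02,0],"rotation": [0,0,0],"jaw": 1},{"linear": [0,0.02,0],"rotation": [0,0,0],"jaw": 1},{"linear": [0,0.02,0],"rotation": [0,0,0],"jaw": 1},{"linear": [0,0.02,0],"rotation": [0,0,0],"jaw": 1},{"linear": [0,0.02,0],"rotation": [0,0,0],"jaw": 1}]'

```text
time: 22.48
tool_pos: [602.8, 136.4, 261.7]
tcp_rot: [0.0, -0.13, 0.991, -0.0]
wrist_force: [0.2, -0.6, -2.0]
opening: 0.292
grip_force: 102.7
```

Run:
```python
from h import *
where(); plan(hold(108,-2,262.5),105)
f=snap("wrist","w5"); cv2.imwrite("pics/w5b.png",cv2.resize(f,(784,588),interpolation=cv2.INTER_CUBIC))
```

```text
holder xy [35.1 -1.7] bottom 31.727586497193954 F holder [-0.6 -0. ] -2.0 grip 102.7394700050354 0.2923470858578966 t 22.475
at [602.8 136.4 261.7] heading 104.98 t 22.475 z axis [ 0. -0. -1.]
turn rows 1 [-0.     -0.     -0.0001]
shift rows 2 [-0.0004  0.0729 -0.0008] mm [-0.4 72.9 -0.8]
```

View pics/w5b.png

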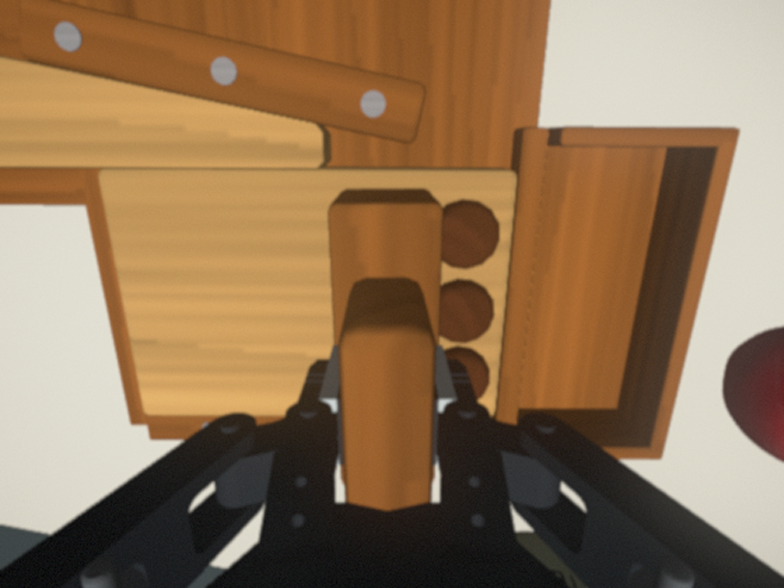

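>>> arm_command --steps '[{"linear": [0,0.02,0],"rotation": [0,0,0],"jaw": 1},{"linear": [0,0.02,0],"rotation": [0,0,0],"jaw": 1},{"linear": [0,0.02,0],"rotation": [0,0,0],"jaw": 1},{"linear": [0,0.02,0],"rotation": [0,0,0],"jaw": 1},{"linear": [0,0.02,0],"rotation": [0,0,0],"jaw": 1},{"linear": [0,0.02,0],"rotation": [0,0,0],"jaw": 1},{"linear": [0,0.02,0],"rotation": [0,0,0],"jaw": 1},{"linear": [0,0.01,0],"rotation": [0,0,0],"jaw": 1},{"linear": [0,0,0],"rotation": [0,0,0],"jaw": 1},{"linear": [0,-0.05,0],"rotation": [0,0,0],"jaw": 1},{"linear": [0,-0.05,0],"rotation": [0,0,0],"jaw": 1},{"linear": [0,0,-0.06],"rotation": [0,0,0],"jaw": 1},{"linear": [0,0,-0.08],"rotation": [0,0,0],"jaw": 1},{"linear": [0,0,-0.06],"rotation": [0,0,0],"jaw": 1},{"linear": [0,0,0],"rotation": [0,0,0],"jaw": 1}]'

```text
time: 24.4
tool_pos: [596.8, 159.5, 363.6]
tcp_rot: [0.002, -0.13, 0.992, 0.0]
wrist_force: [-0.4, -0.2, -3.0]
opening: 0.291
grip_force: 102.6
```

Run:
```python
from h import *
where(); plan([445,402,360],81)
f=snap("wrist","w6"); cv2.imwrite("pics/w6b.png",cv2.resize(f,(784,588),interpolation=cv2.INTER_CUBIC))
```

```text
holder xy [59.  -1.8] bottom 133.60733155202877 F holder [-0.1  0.4] -3.0 grip 102.5720465183258 0.2910467455214141 t 24.4
at [596.8 159.5 363.6] heading 104.95 t 24.4 z axis [ 0.003  0.001 -1.   ]
turn rows 3 [0.     0.0003 0.0443]
shift rows 7 [0.0537 0.0616 0.001 ] mm [187.9 215.7   3.6]
```

View pics/w6b.png

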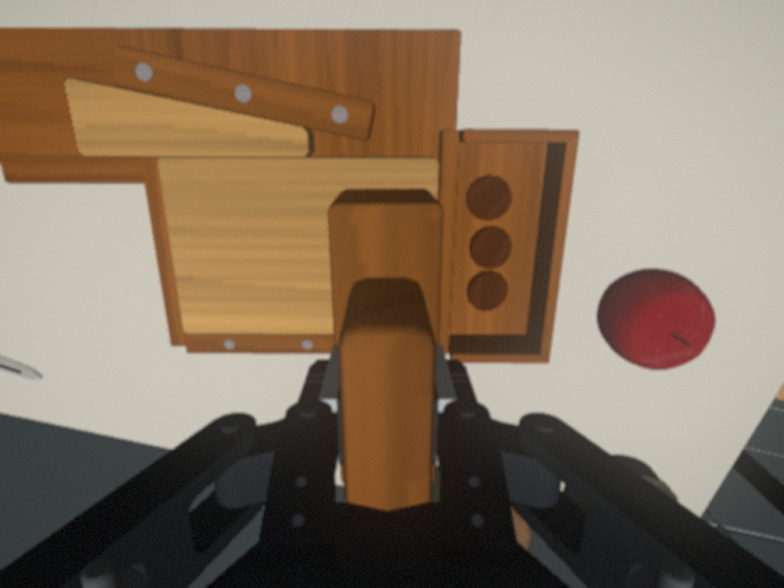

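>>> arm_command --steps '[{"linear": [0,0,0],"rotation": [0,0,0.0443],"jaw": 1},{"linear": [0,0,0],"rotation": [0,0,0.0443],"jaw": 1},{"linear": [0,0,0],"rotation": [0,0,0.0443],"jaw": 1},{"linear": [0.0537,0.0616,0],"rotation": [0,0,0],"jaw": 1},{"linear": [0.0537,0.0616,0],"rotation": [0,0,0],"jaw": 1},{"linear": [0.0537,0.0616,0],"rotation": [0,0,0],"jaw": 1},{"linear": [0.0537,0.0616,0],"rotation": [0,0,0],"jaw": 1},{"linear": [0.0537,0.0616,0],"rotation": [0,0,0],"jaw": 1},{"linear": [0.0537,0.0616,0],"rotation": [0,0,0],"jaw": 1},{"linear": [0.0537,0.0616,0],"rotation": [0,0,0],"jaw": 1},{"linear": [0,0,0.05],"rotation": [0,0,0],"jaw": 1},{"linear": [0,0,0.08],"rotation": [0,0,0],"jaw": 1},{"linear": [0,0,0.06],"rotation": [0,0,0],"jaw": 1},{"linear": [0,0,0.03],"rotation": [0,0,0],"jaw": 1},{"linear": [0,0,0],"rotation": [0,0,0],"jaw": 1},{"linear": [0,0,0],"rotation": [0,0,0],"jaw": 1}]'

```text
time: 26.45
tool_pos: [444.5, 402.2, 252.6]
tcp_rot: [0.0, 0.078, 0.997, 0.0]
wrist_force: [-1.0, 0.8, -1.1]
opening: 0.296
grip_force: 102.6
```

Run:
```python
from h import *
plan([445,402,231],81); where()
```

```text
at [444.5 402.2 252.6] heading 81.06 t 26.45 z axis [ 0.001  0.001 -1.   ]
turn rows 1 [0.0003 0.0002 0.0003]
shift rows 1 [-0.001  -0.0003  0.0432] mm [-0.5 -0.1 21.6]
holder xy [332.7  82.9] bottom 22.58564128819927 F holder [1.1 0.8] -1.1 grip 102.6186454296112 0.29623927560887864 t 26.45
```

>>> arm_command --steps '[{"linear": [0,0,0.02],"rotation": [0,0,0],"jaw": 1},{"linear": [0,0,0.014],"rotation": [0,0,0],"jaw": 1},{"linear": [0,0,0.006],"rotation": [0,0,0],"jaw": 1},{"linear": [0,0,0.002],"rotation": [0,0,0],"jaw": 1},{"linear": [0,0,0],"rotation": [0,0,0],"jaw": 1}]'

```text
time: 27.08
tool_pos: [444.4, 402.1, 230.7]
tcp_rot: [0.0, 0.078, 0.997, 0.0]
wrist_force: [0.4, -1.2, -1.8]
opening: 0.293
grip_force: 102.6
```

>>> arm_command --steps '[{"linear": [0,0,0.002],"rotation": [0,0,0],"jaw": 1},{"linear": [0,0,0],"rotation": [0,0,0],"jaw": 1}]'

```text
time: 27.32
tool_pos: [444.4, 402.1, 230.2]
tcp_rot: [0.0, 0.078, 0.997, 0.0]
wrist_force: [-1.4, -1.8, 6.7]
opening: 0.29
grip_force: 103.6
```

Contact with the table. Release slowly and withdraw.

>>> arm_command --steps '[{"linear": [0,0,0],"rotation": [0,0,0],"jaw": 0.2},{"linear": [0,0,0],"rotation": [0,0,0],"jaw": -0.4},{"linear": [0,0,0],"rotation": [0,0,0],"jaw": -1},{"linear": [0,0,0],"rotation": [0,0,0],"jaw": -1},{"linear": [0,0,0],"rotation": [0,0,0],"jaw": -1},{"linear": [0,0,0],"rotation": [0,0,0],"jaw": -1},{"linear": [0,0,-0.04],"rotation": [0,0,0],"jaw": -1},{"linear": [0,0,-0.08],"rotation": [0,0,0],"jaw": -1},{"linear": [0,0,-0.08],"rotation": [0,0,0],"jaw": -1},{"linear": [0,0,-0.08],"rotation": [0,0,0],"jaw": -1},{"linear": [-0.06,0,-0.04],"rotation": [0,0,0],"jaw": -1},{"linear": [-0.06,0,0],"rotation": [0,0,0],"jaw": -1},{"linear": [0,0,0],"rotation": [0,0,0],"jaw": -1},{"linear": [0,0,0],"rotation": [0,0,0],"jaw": -1}]'

```text
time: 29.08
tool_pos: [503.1, 393.0, 389.5]
tcp_rot: [-0.0, 0.078, 0.997, -0.0]
wrist_force: [-0.0, -1.0, 0.4]
opening: 1.002
grip_force: 0.0
```

Run:
```python
from h import *
f=snap("wrist","w7"); cv2.imwrite("pics/w7b.png",f)
where()
```

```text
holder xy [308.9  28.8] bottom 159.6028461324505 F holder [0.7 0.5] -0.5 grip 0.0 0.999190154741568 t 29.125
```

View pics/w7b.png

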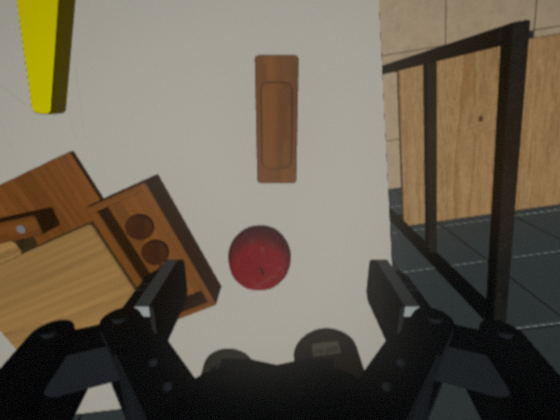

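The block stands upright on the bare table at (277,118). The shells lie in the trough, with two visible at (140,227) and (155,252) and the third hidden behind the finger. The apple hasn't moved.

```bash
python3 -c "
from cell import *
print(sign_off())"
```

```text
the job is handed in; nothing more can be done
None
```

The job is handed in at about 29 s: the wedge was tapped home in eight short strokes with the board against the fence, the three shells were swept into the trough, and the block stands upright on the bare table.

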